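Peel a slag tray off the stuck stack and hold it under the test plate

TASK

The nested slag trays in the bench rack stick together at their tacky corner pads: peel the top tray off by lifting one corner first, while the diagonally opposite corner is still down on the stack, and leave the tray below it seated in the stack. Then hold the peeled tray level, open side up, close under the test plate in the positioning stand, less than a hand's breadth below and without touching it, so that the whole weld seam is over the tray's opening and slag chipped off it would fall in. Finish while still holding the tray there in the gripper, and do not knock the other things on the bench about.

Things in the scene. Friction and masses are not known exactly. Their poses are not given: they have to be found in the camera images.
- tray_mid (a point): Centre of the top tray, half-way up (19 mm below the top of its rim). A shallow pressed aluminium pan: 220 mm long (x), 160 wide (y), 38 high (z up), the same if turned half round. Round its edge a folded rim, 14 mm wide, 13 high, outer faces upright; the long rims' centre lines lie 73 mm from the tray's; opening inside the rim 192 x 132 mm. Thin walls slope in 11 mm to a 2 mm floor.
- corner_1 (a point): Outer corner of the top tray's rim, on its upper face, at tray x = +110 mm, y = +80 mm, 19 mm above tray_mid.
- corner_2 (a point): The same at tray x = -110 mm, y = +80 mm.
- corner_3 (a point): The same at tray x = -110 mm, y = -80 mm (diagonally opposite corner_1).
- corner_4 (a point): The same at tray x = +110 mm, y = -80 mm (diagonally opposite corner_2).
- top_tray: The same tray (0.13 to 0.21 kg), same axes, origin at the centre of its underside. At the start its rim top is 98 mm over the bench. The rim can be pinched from above, one finger inside and one outside, tips up to 14 mm below its top; the next tray's rim, same outline, begins 18 mm below it. A rubber pad, 20 x 7 mm, 5 high, lies on the long rims at each corner, centred 12 mm from the end.
- next_tray: The tray below, same shape, origin at the centre of its underside, 18 mm below the top tray's while nested. Its tacky corner pads press on the lugs of the tray above and hold it with about 3 N at each corner until that corner is up 5 mm. It is loose too, but held about twice as hard by the two lowest trays, which are fixed in the rack.
- next_mid (a point): Centre of that next tray, half-way up it (19 mm above its underside).
- rack: Dark steel rack bolted to the bench that carries the stack: base plate 250 by 190 by 6 mm, four corner angles 52 mm high, and the two lowest trays. Origin at the bench, under the centre of the stack; axes as the trays'.
- stand: Positioning stand bolted down. Its test plate, 71 (x) x 90 (y) x 8 mm, weld seam along y in its middle, is level, underside 270 mm over the bench; clamped at its +x edge by a clamp 40 mm wide, 20 mm below to 56 mm above that underside; a round arm leads in +x to a post (32 mm dia, 347 high) 175 mm from the seam. Free below and on its -x side. Origin on the bench below the seam's middle, z up.
- seam_left (a point): The seam's end at stand y = +40 mm, on the underside of the test plate.
- seam_right (a point): The seam's end at stand y = -40 mm, on the underside of the test plate.
- canister: Bystander: steel electrode canister standing on the bench, 78 mm in diameter, 140 mm high, origin at its base. Leave it.
- wire_brush: Bystander: wire brush with a wooden back lying on the bench, 260 by 26 by 31 mm, along its x axis, origin under its middle. Leave it.
- chipping_hammer: Bystander: chipping hammer lying on the bench, 300 mm long along its x axis, its 145 mm head across the +x end, 24 mm high, origin under the middle. Leave it.
- spray_can: Bystander: white spray can standing on the bench, 58 mm in diameter, 190 mm high, origin at its base. Leave it.

How it is judged:
On the way:
1. one corner of the top tray is up by more than 18 mm while the diagonally opposite corner is still within 7 mm of its nested place on the next tray (((z of corner_1 in the frame of next_mid above 0.055 m and z of corner_3 in the frame of next_mid below 0.044 m) or (z of corner_2 in the frame of next_mid above 0.055 m and z of corner_4 in the frame of next_mid below 0.044 m) or (z of corner_3 in the frame of next_mid above 0.055 m and z of corner_1 in the frame of next_mid below 0.044 m) or (z of corner_4 in the frame of next_mid above 0.055 m and z of corner_2 in the frame of next_mid below 0.044 m))), for 0.1 s.
At the end, for the whole second after the job is handed in: Both seam ends over the tray opening (within 92 mm along, 62 mm across of its centre lines), 1 to 106 mm above its rim; tray level within 0.2 rad, still, held in the fingers, touching neither stand nor other trays; next tray seated (within 5 mm up, 8 mm sideways) (x of seam_left in the frame of tray_mid between -0.092 and 0.092 m and y of seam_left in the frame of tray_mid between -0.062 and 0.062 m and z of seam_left in the frame of tray_mid between 0.02 and 0.125 m and x of seam_right in the frame of tray_mid between -0.092 and 0.092 m and y of seam_right in the frame of tray_mid between -0.062 and 0.062 m and z of seam_right in the frame of tray_mid between 0.02 and 0.125 m and angle between tray_mid's own z axis and vertical below 0.2 rad and height (world z) of tray_mid above 0.13 m and contact force between the fingers and top_tray above 1 N and contact force between top_tray and stand below 0.2 N and contact force between top_tray and next_tray below 0.2 N and linear speed of top_tray below 0.03 m/s and z of next_mid in the frame of rack below 0.066 m and horizontal distance between next_mid and rack below 0.008 m); the arm keeps its last pose, push and grip.
It fails at once if the next tray is lifted out of its place by more than 9 mm (z of next_mid in the frame of rack above 0.07 m).
It fails at once if the canister is pushed more than 40 mm (distance of canister from where it was at the start of the episode above 0.04 m).
It fails at once if the wire brush is pushed more than 40 mm (distance of wire_brush from where it was at the start of the episode above 0.04 m).
It fails at once if the chipping hammer is pushed more than 40 mm (distance of chipping_hammer from where it was at the start of the episode above 0.04 m).
It fails at once if the spray can is pushed more than 40 mm (distance of spray_can from where it was at the start of the episode above 0.04 m).
It also fails if it takes over 48 s, if anything falls off the work surface, if the arm or the gripper's body presses on something with over 40 N, if the wrist force passes 120 N, or if a joint passes its speed limit or range.

ROBOT

A 7-joint arm with a two-finger parallel gripper is mounted at the origin on the work surface. World frame = base frame: x ahead of the robot, y to its left, z up, the work surface at z = 0. Lengths are in m, angles in rad, forces in N, time in s.
With the tool pointing down it reaches from about 0.35 to 0.9 m from the base axis. Payload 8.1 kg.
Tool frame: the origin (TCP) lies on the centre line of the jaws, within the pads' length; the fingertips stand 17 mm ahead of it and the grasp point (between the pads) lies 2 mm behind it; z points along the fingers, y is the direction in which the jaws open and shut (so a half turn about z gives the same grasp; the last joint's range is limited). The gripper opens to 92 mm and grips with 3 to 60 N. Pads are 19 mm wide; open, the fingers measure 130 mm over their backs; the gripper's body (75 mm by 190 mm) begins 47 mm behind the grasp point.
Start: joints at [1.242, 0.434, 0.025, 1.573, -0.012, 1.134, -0.075], TCP at [0.14, -0.609, 0.21] pointing down, gripper open.
Joint ranges: [-2.62, 2.62], [-0.44, 2.09], [-1.27, 1.32], [0.08, 2.57], [-1.32, 4.46], [0.12, 2], [-2.74, 2.74]. Speed limits (rad/s): [2.22, 2.22, 3.01, 3.01, 3.14, 3.14, 3.14].

INTERFACE

Orientations are given as a rotation vector (axis times angle).
In Python, from cell import arm gives the robot as it stands.
- The arm moves only by the shell command python3 -m creep 'ROWS' [FORCE]. ROWS is JSON, a list that holds one entry, the list of rows, each a list of 7 numbers: the shift along the world's x, y, z in cm, then the turn, a rotation vector about the world's x, y, z in degrees, then the opening, from -1 (shut) to 1 (fully open), so that 0 is half open. In form: [[[tx, ty, tz, ax, ay, az, jaw], ...]]. A call has 1 to 5 rows; each row is the pose to reach, as a shift and turn from the pose commanded when the call began; what a row does not reach only later rows make up. A row lasts 1/10 s, in which the tool goes at most 50 mm and 8.59 degrees, less where a joint would pass 70% of its speed; a pose out of reach is approached as far as the arm can. A call with a gripper value outside its range is refused whole. The fingers move at their own pace and stop on an object; FORCE is the grip in N (left out, the last holds). Time passes only in rows, so rows that repeat a pose let the fingers close. It gives the time, the measured TCP pose, the force and the opening at its end, in the units of the state.
- arm.observe(): the state, without advancing time (a new reading comes with each control period).
- arm.get_image(name): name is "scene" or "side" or "wrist"; returns the picture (384x512x3 uint8, red, green, blue); there is no depth.
- arm.camera_model(name): a dict with "vfov" (degrees; the focal length in pixels is half the picture's height over the tangent of half this angle, whatever the lens; pixels are square), "cx", "cy" (the principal point, pixels), "cam_to_world" (4x4, takes a point from camera to world coordinates); the wrist camera has in their place "T_tool_cam" (4x4, takes a point from camera to tool coordinates, whose origin is the TCP and whose axes are the flange's). Camera axes: x right, y down, z forward; pixel columns grow to the right and rows downward; lengths in m; the calibration is good to about 2 mm. A picture is of the moment at which its call begins: read the wrist's pose just before it. camera_model takes no time and is no camera call.
- arm.sign_off(): hands the job in, once; it reports no verdict.
The state is a dict: "clock": time; "joints": joint angles; "dq": joint speeds; "joint_efforts": joint torques, N m; "position": TCP position; "ee_rot": TCP orientation; "force": force on the tool from outside, world axes, zero at the start; "ft_torque": the same for the moment, N m; "width": opening from 0.0 (shut) to 1.0 (fully open).
Only numpy, scipy, OpenCV 4.12 (cv2) and the standard library are available. Lean on these libraries where they do the work, as an engineer would, in place of code of your own. Each camera call takes 0.05 s, during which the arm holds its last target.

## Working session

There is one attempt and no reset: what is moved stays moved. The work goes in short steps, Python scripts to look and compute and a shell command to move; the robot and the scene stay as the last step left them, time stands still between calls to the robot, and variables do not carry over. Pictures are saved under pics/ and viewed, and the job is handed in when it is done.

```bash
mkdir -p pics; ls
python3 - <<'E'
from cell import arm
import cv2
print(arm.observe())
for n in ("scene","side","wrist"):
    print(n,arm.camera_model(n))
    cv2.imwrite(f"pics/{n}0.png",arm.get_image(n)[:,:,::-1])
E
```

```text
pics
{'clock': 0.0, 'joints': array([ 1.24243915,  0.43522174,  0.02498991,  1.57409062, -0.01162505,
        1.13400324, -0.0751087 ]), 'dq': array([ 0.00066655, -0.0009175 , -0.00249011,  0.00048858,  0.00027321,
       -0.00010705, -0.00028708]), 'joint_efforts': array([-2.85375072e-04, -6.67874622e+01,  9.84750688e-01, -3.14462829e+01,
       -6.04867330e-02,  4.29584796e-02,  1.86236693e-04]), 'position': array([ 0.13972308, -0.60863052,  0.20934846]), 'ee_rot': array([-3.12007972e+00, -3.53528683e-01,  4.77139947e-04]), 'force': array([ 0.7248999 , -0.71908857,  0.06343151]), 'ft_torque': array([-0.02948845, -0.04085074, -0.01357399]), 'width': 0.9972221000859559}
scene {'vfov': 47.225532148859514, 'cx': 251.54052349059043, 'cy': 187.12462717174404, 'cam_to_world': array([[-0.77741896,  0.4850767 , -0.40040025,  1.17003172],
       [ 0.62896315,  0.60460579, -0.48873019,  0.73859564],
       [ 0.00501269, -0.63178511, -0.77512737,  1.35701787],
       [ 0.        ,  0.        ,  0.        ,  1.        ]])}
side {'vfov': 46.05643830191655, 'cx': 243.41572489379445, 'cy': 190.45980199811376, 'cam_to_world': array([[-0.88821498, -0.35534524,  0.29121109,  0.1677453 ],
       [-0.45914463,  0.66430584, -0.58981688,  0.8228926 ],
       [ 0.01613539, -0.6575922 , -0.75320126,  1.23433813],
       [ 0.        ,  0.        ,  0.        ,  1.        ]])}
wrist {'vfov': 65.252497439631, 'cx': 257.8273788847965, 'cy': 194.14794533384028, 'T_tool_cam': array([[ 7.02792602e-04, -9.67925863e-01, -2.51235008e-01,
         6.71216934e-02],
       [ 9.99998718e-01,  1.04177523e-03, -1.21626954e-03,
         6.05795019e-04],
       [ 1.43898915e-03, -2.51233831e-01,  9.67925354e-01,
        -1.74723953e-01],
       [ 0.00000000e+00,  0.00000000e+00,  0.00000000e+00,
         1.00000000e+00]])}
```

View pics/scene0.png

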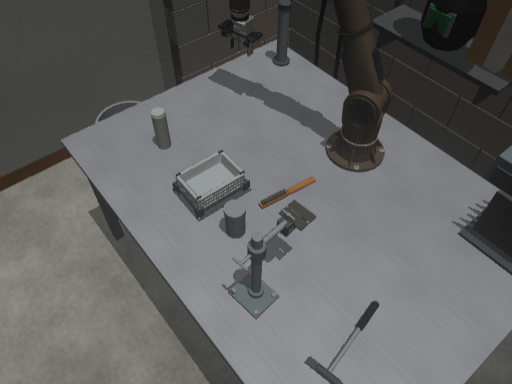

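View pics/side0.png

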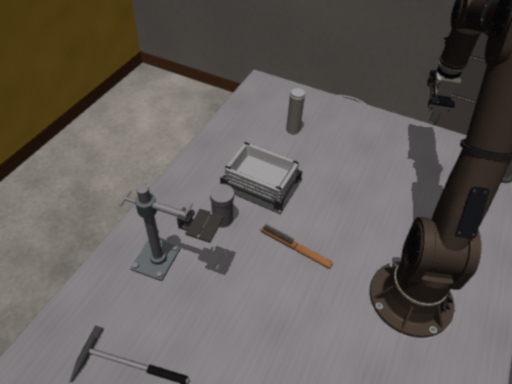

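View pics/wrist0.png

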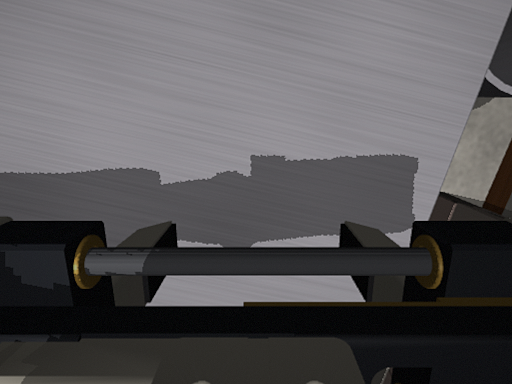

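The scene view shows the tray stack near (212,180), the test plate near (297,215), the canister (235,220), the brush (288,192), and the spray can (161,130). I'll enlarge those areas to measure them.

Run:
```python
import cv2
a=cv2.imread("pics/scene0.png");b=cv2.imread("pics/side0.png")
cv2.imwrite("pics/sc_crop.png",cv2.resize(a[140:320,150:340],None,fx=4.2,fy=3.3,interpolation=cv2.INTER_CUBIC) if 0 else cv2.resize(a[145:285,160:330],None,fx=4,fy=4,interpolation=cv2.INTER_CUBIC))
cv2.imwrite("pics/sd_crop.png",cv2.resize(b[135:285,120:310],None,fx=4,fy=4,interpolation=cv2.INTER_CUBIC))
```

```text
(no output)
```

View pics/sc_crop.png

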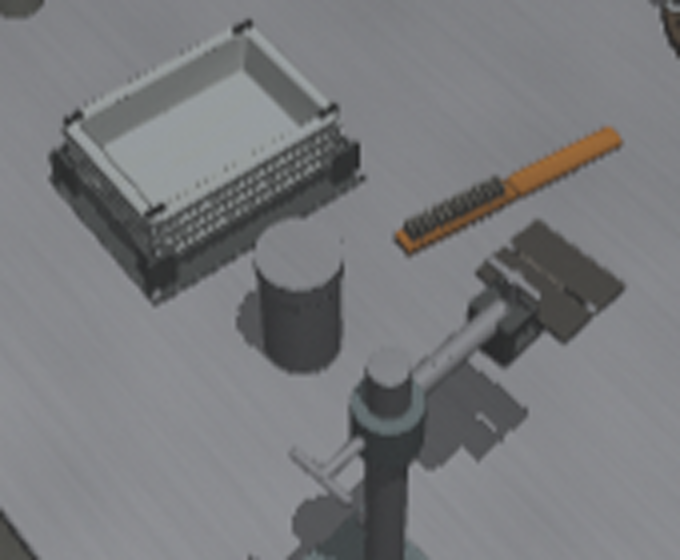

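View pics/sd_crop.png

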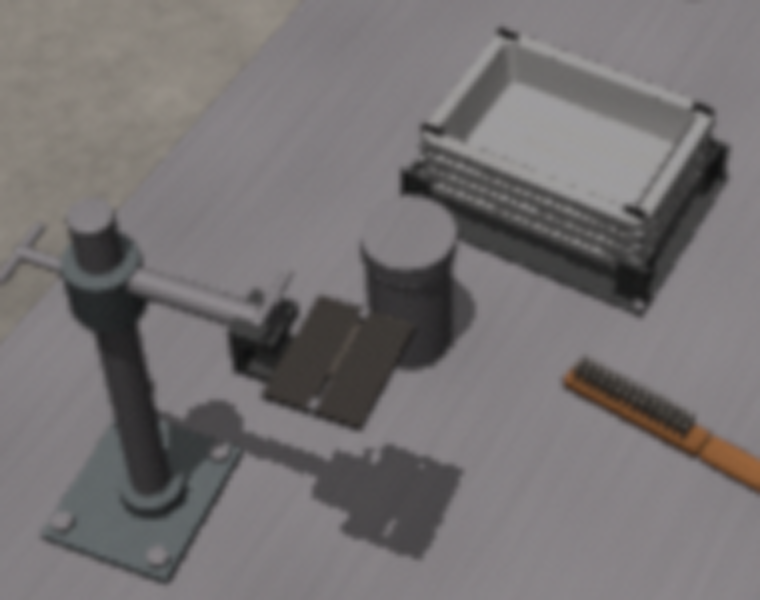

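```bash
cat > h.py <<'E'
import numpy as np
from cell import arm
from scipy.optimize import least_squares
from scipy.spatial.transform import Rotation as R
def f(m): return 192/np.tan(np.radians(m['vfov']/2))
def proj(name,P):
    m=arm.camera_model(name);T=np.linalg.inv(m['cam_to_world'])
    c=np.asarray(P)@T[:3,:3].T+T[:3,3];return c[:,:2]/c[:,2:]*f(m)+[m['cx'],m['cy']]
def back(name,uv,z):
    m=arm.camera_model(name);T=m['cam_to_world']
    d=T[:3,:3]@np.array([(uv[0]-m['cx'])/f(m),(uv[1]-m['cy'])/f(m),1]);o=T[:3,3]
    return o+d*(z-o[2])/d[2]
E
cat > m.py <<'E'
from h import *
S=lambda u,v:(160+u/4,145+v/4); D=lambda u,v:(120+u/4,135+v/4)
def fit(sc,sd,z,dims,yaw0,local=None):
    L=np.array([[1,1],[-1,1],[-1,-1],[1,-1]])*np.array(dims)/2
    for n,pts in (("scene",sc),("side",sd)):
        print(n,[np.round(back(n,p,z)[:2],4).tolist() for p in pts])
    c0=np.mean([back("scene",p,z)[:2] for p in sc],axis=0)
    def P(q):
        c,s=np.cos(q[2]),np.sin(q[2]);w=L@np.array([[c,s],[-s,c]])+q[:2];return np.c_[w,np.full(4,z+q[3])]
    def res(q):return np.r_[(proj("scene",P(q))-sc).ravel(),(proj("side",P(q))-sd).ravel(),q[3]/0.003]
    r=least_squares(res,[*c0,yaw0,0]);print(r.x,np.degrees(r.x[2]),np.round(res(r.x),1));return r.x
# order: world corners scene bottom,right,back,left
sc=[S(152,222),S(337,113),S(239,27),S(68,125)]
sd=[D(425,140),D(645,222),D(712,115),D(505,38)]
for p in (sc,):
    a=[back("scene",q,.098)[:2] for q in p]
    print("edges",[np.linalg.norm(a[i]-a[(i+1)%4]) for i in range(4)])
e=a[0]-a[1]
fit(sc,sd,.098,(.22,.16),np.arctan2(e[1],e[0]))
sc=[S(476,270),S(566,342),S(625,288),S(538,220)]
sd=[D(322,298),D(265,397),D(360,428),D(415,325)]
a=[back("scene",q,.278)[:2] for q in sc]
print("edges",[np.linalg.norm(a[i]-a[(i+1)%4]) for i in range(4)])
e=a[0]-a[3]
b=[back("side",q,.278)[:2] for q in sd]
fit(sc,sd,.278,(.071,.09),np.arctan2(e[1],e[0]))
fit(sc,sd,.278,(.071,.09),np.arctan2(e[1],e[0])+np.pi)
# canister top centre, spray can
print("can",back("scene",S(299,256),.14),back("side",D(408,238),.14))
print("brush",back("scene",S(403,243),.02),back("scene",S(617,138),.02))
print("post",back("scene",S(388,365),.347),back("side",D(92,218),.347))
print("spray",back("scene",(159,112),.19),back("side",(298,93),.19))
E
python3 m.py
```

```text
edges [np.float64(0.21088396144081764), np.float64(0.14903734752383396), np.float64(0.20140587862283263), np.float64(0.14459426149487153)]
scene [[0.7094, -0.1277], [0.4985, -0.1254], [0.5042, -0.2743], [0.7056, -0.2722]]
side [[0.703, -0.1226], [0.4954, -0.1265], [0.4946, -0.2691], [0.7006, -0.2706]]
[ 6.01315704e-01 -2.03728242e-01  3.20880518e-04 -4.84246485e-03] 0.018385099434504903 [ 0.3  1.8  1.8  0.2  1.3 -2.  -2.8 -0.2 -1.9 -0.   0.7  1.9  2.3 -1.3
 -1.  -2.1 -1.6]
edges [np.float64(0.09077501926863249), np.float64(0.06820721610920938), np.float64(0.08881893124508193), np.float64(0.069169160751466)]
scene [[0.6101, 0.1874], [0.6016, 0.2777], [0.5338, 0.27], [0.5412, 0.1815]]
side [[0.6085, 0.1895], [0.5988, 0.2772], [0.5325, 0.2694], [0.5418, 0.1802]]
[ 5.70933843e-01  2.29036031e-01 -1.47022199e+00 -8.35939160e-04] -84.23751502954256 [ 0.1  4.  -4.7  0.1  0.3 -3.9  4.4 -0.1 -5.1  0.9 -2.6 -4.1  5.2 -1.
  2.4  4.3 -0.3]
scene [[0.6101, 0.1874], [0.6016, 0.2777], [0.5338, 0.27], [0.5412, 0.1815]]
side [[0.6085, 0.1895], [0.5988, 0.2772], [0.5325, 0.2694], [0.5418, 0.1802]]
[ 5.70933846e-01  2.29036033e-01  4.81296210e+00 -8.35936451e-04] 275.76241510333864 [ 0.1  4.  -4.7  0.1  0.3 -3.9  4.4 -0.1 -5.1  0.9 -2.6 -4.1  5.2 -1.
  2.4  4.3 -0.3]
can [0.64731485 0.01051213 0.14      ] [0.64322062 0.01334282 0.14      ]
brush [ 0.50948725 -0.01161183  0.02      ] [0.25967002 0.02157395 0.02      ]
post [0.74510691 0.24502674 0.347     ] [0.74265391 0.2482904  0.347     ]
spray [ 0.61183378 -0.52720092  0.19      ] [ 0.6142727  -0.52866369  0.19      ]
```

Run:
```python
from h import *
import cv2
for n,off,sh in (("scene",(160,145),(140,170)),("side",(120,135),(150,190))):
    im=cv2.imread(f"pics/{n}0.png")[off[1]:off[1]+sh[0],off[0]:off[0]+sh[1]]
    im=cv2.resize(im,None,fx=4,fy=4,interpolation=cv2.INTER_CUBIC)
    def dr(P,c):
        p=((proj(n,P)-off+0.5)*4-.5);cv2.polylines(im,[np.round(p*16).astype(np.int32)],True,c,1,cv2.LINE_AA,4)
    for dim,z,c in (((.22,.16),.098,(0,0,255)),((.192,.132),.098,(0,255,0)),((.25,.19),.006,(255,0,0))):
        L=np.array([[1,1],[-1,1],[-1,-1],[1,-1]])*np.array(dim)/2+[.6013,-.2023]
        dr(np.c_[L,np.full(4,z)],c)
    y=np.radians(5.7);c,s=np.cos(y),np.sin(y)
    L=(np.array([[1,1],[-1,1],[-1,-1],[1,-1]])*np.array([.071,.09])/2)@np.array([[c,s],[-s,c]])+[.571,.2292]
    dr(np.c_[L,np.full(4,.278)],(0,255,255))
    cv2.imwrite(f"pics/ov_{n}.png",im)
```

```text
(no output)
```

View pics/ov_scene.png

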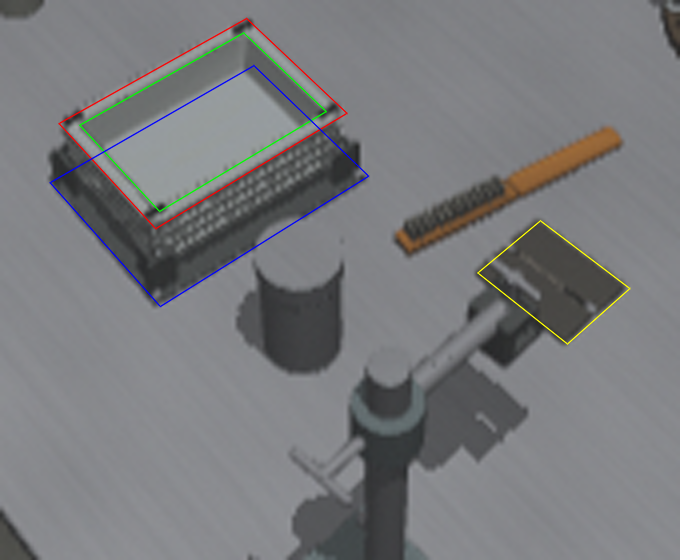

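View pics/ov_side.png

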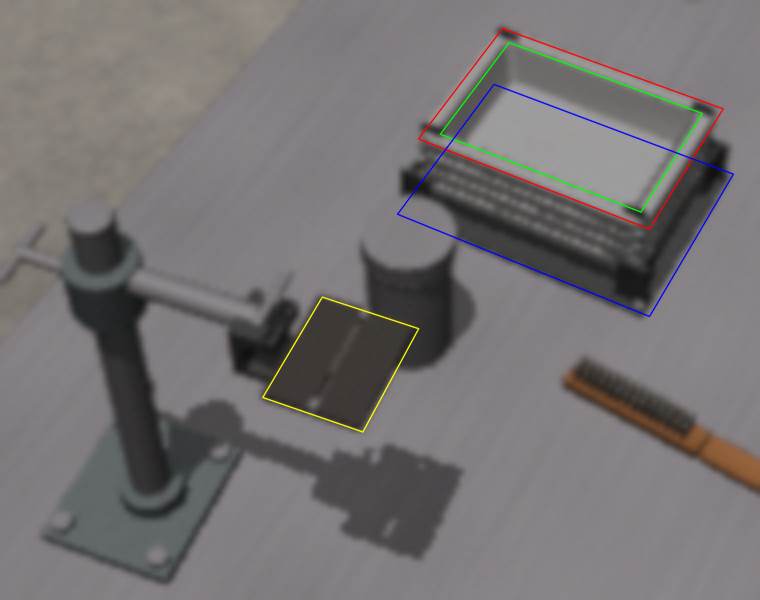

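Both overlays fit. The tray is at about (0.602, -0.202) with yaw 0. The stand is at (0.571, 0.229) with yaw 5.7°, and its post falls about 174 mm from the seam, as specified. I plan to pinch the long +y rim near tray x = -65 mm, so the gripper stays on the plate's free side at the end. First I'll move above that point.

```bash
python3 -m creep '[[[8,9.6,5,0,0,-6,1],[16,19,7,0,0,-12.9,1],[20,24,7,0,0,-12.9,1],[20,24,7,0,0,-12.9,1],[20,24,7,0,0,-12.9,1]]]' 60; python3 -m creep '[[[4,5,0,0,0,0,1],[8,10,0,0,0,0,1],[12,15,0,0,0,0,1],[16,20,0,0,0,0,1],[19.7,24,0,0,0,0,1]]]'; python3 -m creep '[[[0,0,0,0,0,0,1],[0,0,0,0,0,0,1]]]'
python3 - <<'E'
from h import *
import cv2
o=arm.observe();print(o['position'],o['ee_rot'],o['joints'])
cv2.imwrite("pics/w1.png",arm.get_image("wrist")[:,:,::-1])
E
```

```text
clock: 0.65
position: [0.2961, -0.4211, 0.2679]
ee_rot: [3.142, 0.001, -0.0]
force: [0.2, -0.6, 0.1]
width: 1.001
clock: 1.15
position: [0.4534, -0.227, 0.2677]
ee_rot: [3.141, 0.001, 0.0]
force: [-0.2, -0.9, 0.8]
width: 1.001
clock: 1.35
position: [0.4532, -0.2277, 0.2673]
ee_rot: [-3.141, -0.006, 0.001]
force: [0.4, -0.2, 0.7]
width: 0.998
[ 0.45323273 -0.22765583  0.26728511] [-3.14134268e+00 -6.00937165e-03  9.54412829e-04] [ 0.52225841  0.2101825  -0.1958888   1.754498    0.04386681  1.1818102
 -1.25306796]
```

View pics/w1.png

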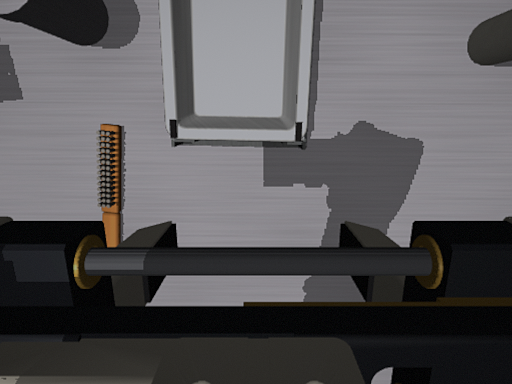

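The wrist view shows the tray's near end. Its outer rim corners are at about (167,139) and (309,141), and the outer long edges leave the top of the picture at about (159,0) and (315,0). I'll compute the rim from these.

```bash
cat >> h.py <<'E'
def wback(uv,z,o=None):
    o=o or arm.observe();m=arm.camera_model('wrist');T=np.eye(4);T[:3,:3]=R.from_rotvec(o['ee_rot']).as_matrix();T[:3,3]=o['position'];T=T@m['T_tool_cam']
    d=T[:3,:3]@np.array([(uv[0]-m['cx'])/f(m),(uv[1]-m['cy'])/f(m),1]);p=T[:3,3];return p+d*(z-p[2])/d[2]
E
python3 - <<'E'
from h import *
import cv2
for p in [(167,139),(309,141),(159,0),(315,0)]: print(p,wback(p,.098))
im=cv2.imread("pics/w1.png")[0:170,130:340];cv2.imwrite("pics/w1c.png",cv2.resize(im,None,fx=3.5,fy=3.5,interpolation=cv2.INTER_CUBIC))
E
```

```text
(167, 139) [ 0.49433863 -0.1264859   0.098     ]
(309, 141) [ 0.49238876 -0.28719286  0.098     ]
(159, 0) [ 0.63336986 -0.12876561  0.098     ]
(315, 0) [ 0.63357989 -0.2869564   0.098     ]
```

View pics/w1c.png

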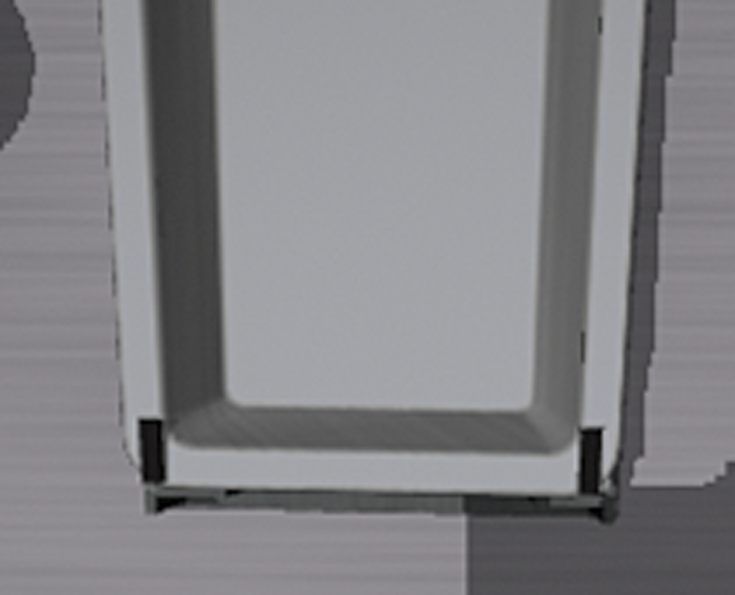

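Run:
```python
from h import *
for p in [(159.4,0),(164.9,114),(314.9,0),(308.6,114),(172.9,138),(304.3,141.4)]: print(p,wback(p,.098)[:2])
```

```text
(159.4, 0) [ 0.6333704  -0.12917143]
(164.9, 114) [ 0.52166099 -0.12620097]
(314.9, 0) [ 0.63357976 -0.28685504]
(308.6, 114) [ 0.52192853 -0.28542796]
(172.9, 138) [ 0.4954652  -0.13324006]
(304.3, 141.4) [ 0.4919317  -0.28188903]
```

```bash
python3 -m creep '[[[3,3,0,0,0,0,1],[6,6,-1,0,0,-1.2,1],[8.6,9.5,-4,0,0,-1.2,1],[8.6,9.5,-8,0,0,-1.2,1],[8.6,9.5,-9.7,0,0,-1.2,1]]]' ; python3 -m creep '[[[0,0,0,0,0,0,1],[0,0,0,0,0,0,1]]]'
python3 - <<'E'
from h import *
import cv2
o=arm.observe();print(o['position'],o['ee_rot'],o['joints'])
cv2.imwrite("pics/w2.png",arm.get_image("wrist")[:,:,::-1])
E
```

```text
clock: 1.9
position: [0.5369, -0.1339, 0.167]
ee_rot: [-3.141, 0.032, 0.007]
force: [-0.9, 0.1, 0.2]
width: 0.998
clock: 2.1
position: [0.5385, -0.1355, 0.1711]
ee_rot: [3.141, -0.036, -0.0]
force: [0.5, 0.6, 0.5]
width: 1.0
[ 0.5384608  -0.13545751  0.1710718 ] [ 3.14083718e+00 -3.58314299e-02 -3.19067426e-04] [ 0.33334405  0.37494439 -0.24447324  1.78028676  0.10626381  0.99926256
 -1.54600783]
```

View pics/w2.png

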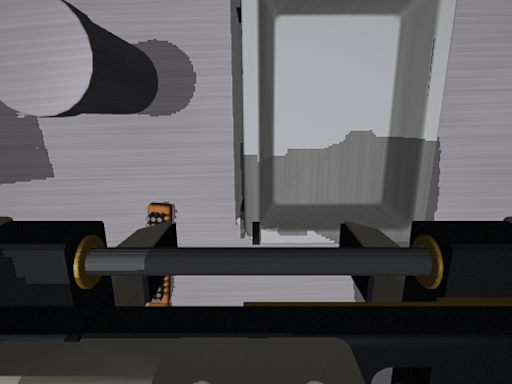

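Run:
```python
from h import *
import cv2
o=arm.observe()
for p in [(243,20),(243,200),(260,20),(260,180),(453,20),(436,200),(280,240)]: print(p,wback(p,.098,o)[:2])
im=cv2.imread("pics/w2.png")[0:250,200:470];cv2.imwrite("pics/w2c.png",cv2.resize(im,None,fx=2.4,fy=2.4,interpolation=cv2.INTER_CUBIC))
```

```text
(243, 20) [ 0.67607791 -0.12762529]
(243, 200) [ 0.53699807 -0.12286488]
(260, 20) [ 0.67579943 -0.14028273]
(260, 180) [ 0.55424165 -0.13784588]
(453, 20) [ 0.67263882 -0.28393589]
(436, 200) [ 0.53339252 -0.28889503]
(280, 240) [ 0.49928328 -0.15457828]
```

View pics/w2c.png

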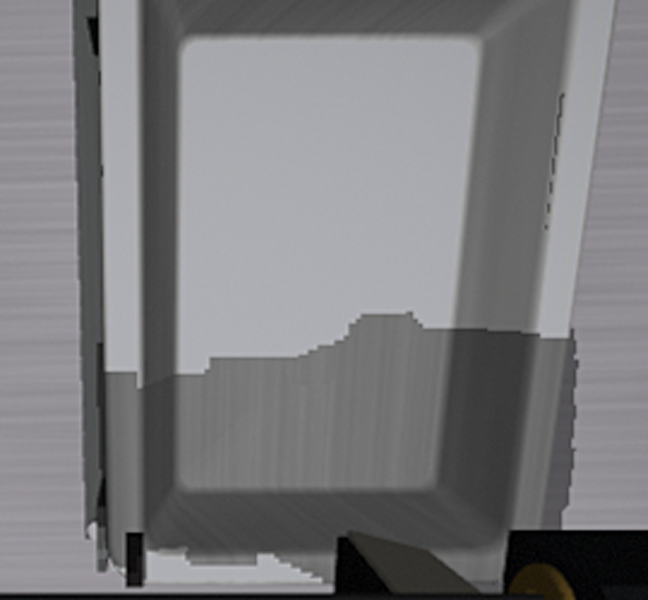

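```bash
python3 -m creep '[[[0,0.4,-1,0,0,0,1],[0,0.4,-2.5,0,0,0,1],[0,0.4,-4,0,0,0,1],[0,0.4,-5.5,0,0,0,1],[0,0.4,-6.6,0,0,0,1]]]' ; python3 -m creep '[[[0,0,0,0,0,0,-0.2],[0,0,0,0,0,0,-0.4],[0,0,0,0,0,0,-0.4],[0,0,0,0,0,0,-0.4]]]' 5; python3 -m creep '[[[0,0,0,0,0,0,-0.6],[0,0,0,0,0,0,-0.6],[0,0,0,0,0,0,-0.6]]]'
python3 - <<'E'
from h import *
import cv2
o=arm.observe();print(o['position'],o['ee_rot'],o['force'],o['width'])
cv2.imwrite("pics/w3.png",arm.get_image("wrist")[:,:,::-1])
a=arm.get_image("side")[:,:,::-1];cv2.imwrite("pics/s3.png",cv2.resize(a[100:240,180:340],None,fx=4,fy=4,interpolation=cv2.INTER_CUBIC))
E
```

```text
clock: 2.65
position: [0.5388, -0.1299, 0.1042]
ee_rot: [3.141, -0.033, 0.001]
force: [-0.1, 0.3, -0.5]
width: 1.001
clock: 3.05
position: [0.5393, -0.1299, 0.1053]
ee_rot: [3.141, -0.032, 0.002]
force: [-0.8, 0.4, -0.2]
width: 0.703
clock: 3.35
position: [0.5388, -0.1299, 0.1047]
ee_rot: [3.141, -0.032, 0.0]
force: [-0.4, 0.2, -0.2]
width: 0.442
[ 0.53880186 -0.12986228  0.10471008] [ 3.14132738e+00 -3.20853269e-02  2.24466444e-04] [-0.3604709   0.18211912 -0.15039892] 0.44244883774548677
```

View pics/w3.png

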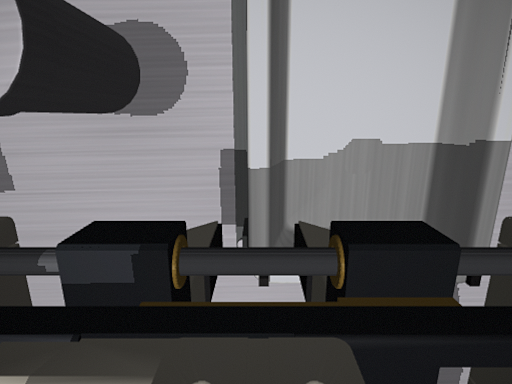

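View pics/s3.png

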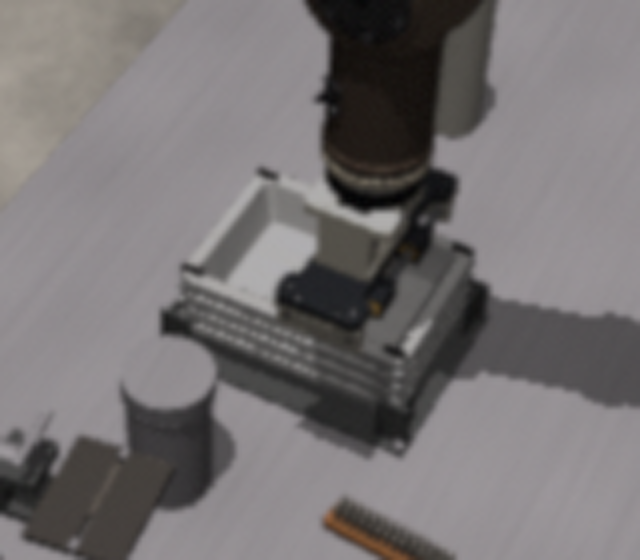

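The fingers straddle the rim (u 247–268), with the jaws centred at about 258. I'll close gently first and check the force.

```bash
python3 -m creep '[[[0,0,0,0,0,0,-0.8],[0,0,0,0,0,0,-0.8],[0,0,0,0,0,0,-1],[0,0,0,0,0,0,-1],[0,0,0,0,0,0,-1]]]' 5; python3 -m creep '[[[0,0,0,0,0,0,-1],[0,0,0,0,0,0,-1],[0,0,0,0,0,0,-1]]]' 30;  python3 -m creep '[[[0,0,0,0,0,0,-1],[0,0,0,0,0,0,-1],[0,0,0,0,0,0,-1]]]' 60
```

```text
clock: 3.95
position: [0.5388, -0.1298, 0.1046]
ee_rot: [3.141, -0.032, -0.0]
force: [-0.4, 0.1, 0.2]
width: 0.0
clock: 4.25
position: [0.5388, -0.1299, 0.1046]
ee_rot: [3.141, -0.032, 0.0]
force: [0.1, 0.4, 0.8]
width: 0.006
clock: 4.55
position: [0.5388, -0.1298, 0.1046]
ee_rot: [3.141, -0.032, 0.0]
force: [0.1, 0.5, -0.4]
width: 0.002
```

The width reads 0, so the fingers shut on nothing, or the reading is odd. I'll look.

Run:
```python
from h import *
import cv2
cv2.imwrite("pics/w4.png",arm.get_image("wrist")[:,:,::-1])
a=arm.get_image("side")[:,:,::-1];cv2.imwrite("pics/s4.png",cv2.resize(a[130:220,210:310],None,fx=6,fy=6,interpolation=cv2.INTER_CUBIC))
a=arm.get_image("scene")[:,:,::-1];cv2.imwrite("pics/c4.png",cv2.resize(a[120:230,160:270],None,fx=5,fy=5,interpolation=cv2.INTER_CUBIC))
```

```text
(no output)
```

View pics/w4.png

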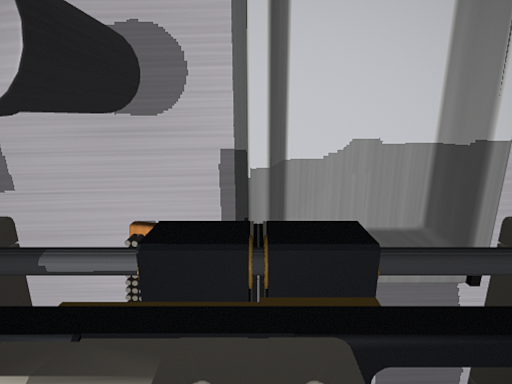

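View pics/s4.png

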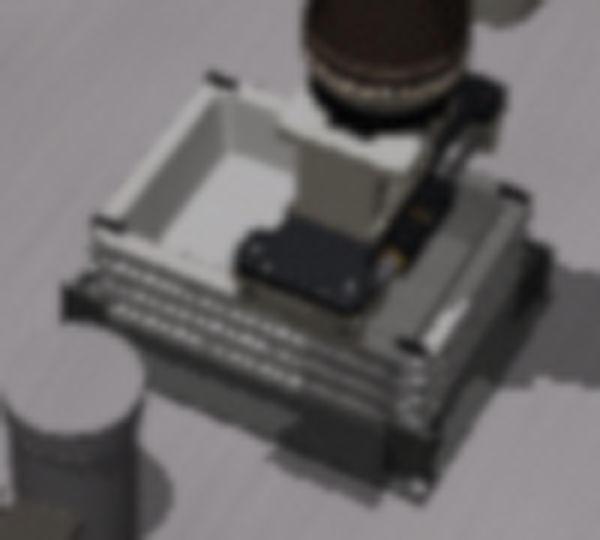

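View pics/c4.png

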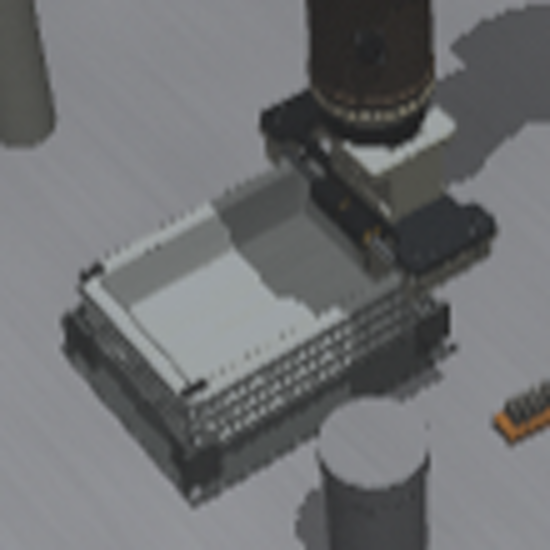

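Run:
```python
from h import *
import cv2
m=arm.camera_model('wrist');T=np.linalg.inv(m['T_tool_cam'])
def pw(P):
    c=np.asarray(P)@T[:3,:3].T+T[:3,3];return c[:,:2]/c[:,2:]*f(m)+[m['cx'],m['cy']]
for w in (.046,.0203):
  for z in (.017,0,-.02): print(w,z,np.round(pw([[.0095,-w,z],[-.0095,-w,z],[.0095,w,z],[-.0095,w,z]])).tolist())
im=cv2.imread("pics/w3.png")[190:320,150:370];cv2.imwrite("pics/w3c.png",cv2.resize(im,None,fx=3.5,fy=3.5,interpolation=cv2.INTER_CUBIC))
im=cv2.imread("pics/w1.png")[190:320,60:280];cv2.imwrite("pics/w1d.png",cv2.resize(im,None,fx=3.5,fy=3.5,interpolation=cv2.INTER_CUBIC))
```

```text
0.046 0.017 [[188.0, 206.0], [190.0, 232.0], [326.0, 206.0], [325.0, 232.0]]
0.046 0 [[182.0, 214.0], [184.0, 242.0], [332.0, 214.0], [330.0, 243.0]]
0.046 -0.02 [[173.0, 225.0], [175.0, 257.0], [341.0, 225.0], [339.0, 257.0]]
0.0203 0.017 [[227.0, 206.0], [228.0, 232.0], [288.0, 206.0], [287.0, 232.0]]
0.0203 0 [[224.0, 214.0], [225.0, 242.0], [290.0, 214.0], [289.0, 242.0]]
0.0203 -0.02 [[220.0, 225.0], [221.0, 257.0], [294.0, 225.0], [293.0, 257.0]]
```

View pics/w3c.png

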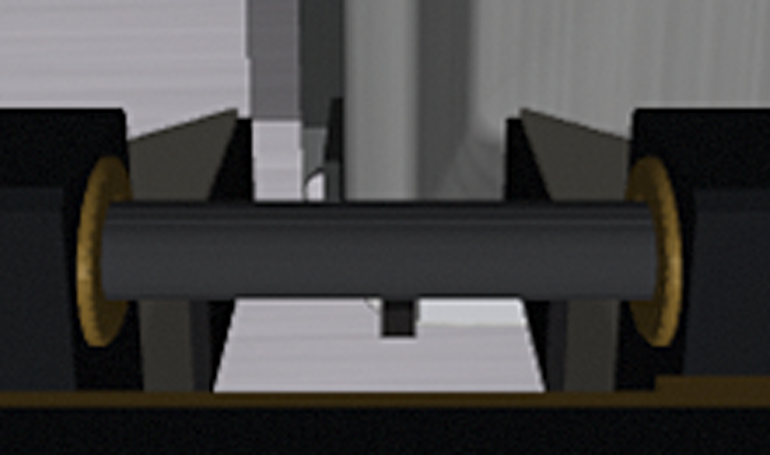

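View pics/w1d.png

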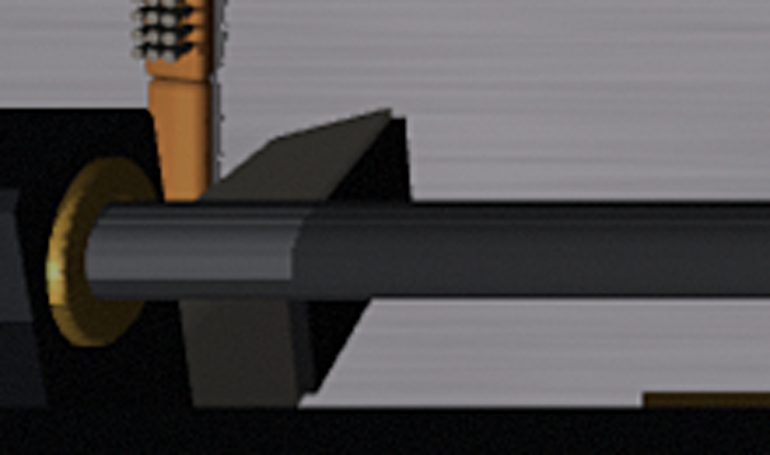

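Run:
```python
from h import *
import cv2
p=np.array([.1397,-.6086,.2093]);Rm=R.from_rotvec([-3.12,-.3535,0]).as_matrix()
for n in ("scene","side"):
    im=cv2.imread(f"pics/{n}0.png")
    L=np.array([[0,s*w,z] for s in(-1,1) for w in (.046,.065) for z in (.017,-.018,-.049)])
    uv=proj(n,L@Rm.T+p);print(n,np.round(uv,1).tolist())
    c=uv.mean(0).astype(int);x0=min(max(0,c[0]-45),512-90);y0=max(0,c[1]-40)
    cr=cv2.resize(im[y0:y0+80,x0:x0+90],None,fx=8,fy=7 and 8,interpolation=cv2.INTER_CUBIC)[:600,:760]
    for i,q in enumerate(uv):
        a=((q-[x0,y0]+.5)*8).astype(int);cv2.circle(cr,tuple(int(t) for t in a),4,[(0,0,255),(0,255,0),(255,0,0)][i%3],-1)
    cv2.imwrite(f"pics/g_{n}.png",cr)
```

```text
scene [[248.0, 62.2], [247.9, 55.4], [247.9, 49.2], [251.3, 63.8], [251.3, 57.0], [251.4, 50.8], [232.1, 54.7], [231.8, 47.9], [231.6, 41.8], [228.8, 53.2], [228.6, 46.4], [228.3, 40.3]]
side [[429.0, 127.4], [432.3, 119.6], [435.3, 112.6], [429.1, 130.8], [432.4, 123.1], [435.4, 116.0], [428.6, 111.3], [431.8, 103.6], [434.7, 96.6], [428.6, 108.2], [431.7, 100.5], [434.6, 93.5]]
```

View pics/g_scene.png

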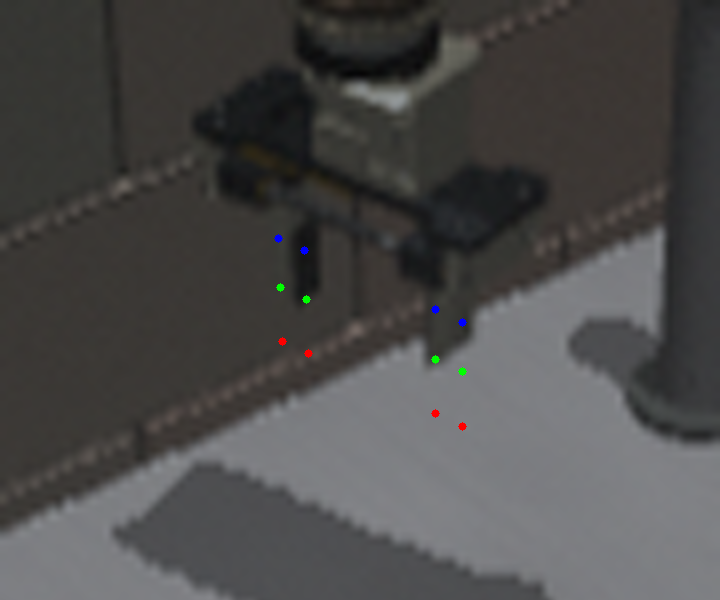

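View pics/g_side.png

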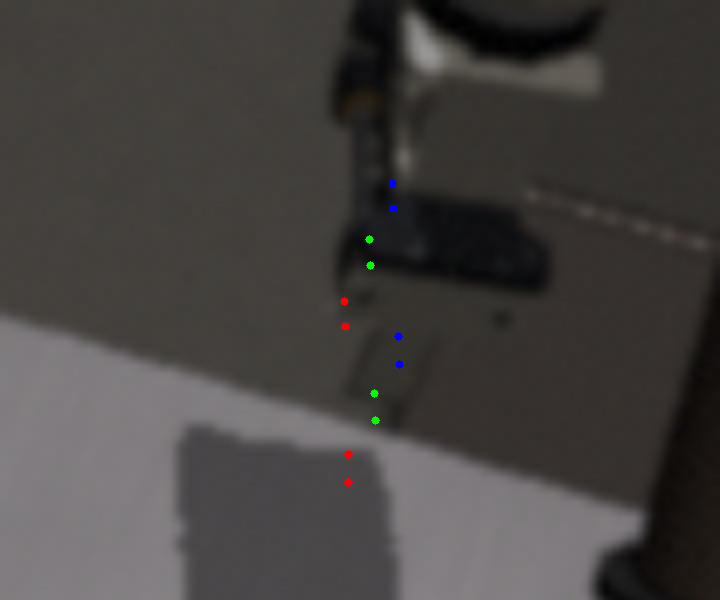

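All three cameras put the fingertips about 17 mm behind the reported TCP, where the data sheet says 17 mm ahead. That means the fingers closed above the rim. It explains the miss, so I'll go about 35 mm deeper: open, descend in steps, and close gently.

```bash
python3 -m creep '[[[0,0,0,0,0,0,0],[0,0,0,0,0,0,0],[0,0,0,0,0,0,0],[0,0,0,0,0,0,0],[0,0,0,0,0,0,0]]]' 5;python3 -m creep '[[[0,0,0,0,0,0,0],[0,0,-1,0,0,0,0],[0,0,-2,0,0,0,0],[0,0,-2.5,0,0,0,0],[0,0,-2.5,0,0,0,0]]]';python3 -m creep '[[[0,0,-0.3,0,0,0,0],[0,0,-0.6,0,0,0,0],[0,0,-0.9,0,0,0,0],[0,0,-0.9,0,0,0,0]]]'
python3 - <<'E'
from h import *
import cv2
cv2.imwrite("pics/w5.png",arm.get_image("wrist")[:,:,::-1])
E
```

```text
clock: 5.2
position: [0.5388, -0.1298, 0.1046]
ee_rot: [3.141, -0.032, 0.0]
force: [0.1, -0.2, -0.5]
width: 0.388
clock: 5.7
position: [0.5378, -0.1296, 0.0782]
ee_rot: [-3.141, 0.032, 0.004]
force: [-0.4, 0.1, 0.2]
width: 0.496
clock: 6.1
position: [0.5385, -0.1298, 0.0702]
ee_rot: [-3.141, 0.032, 0.001]
force: [0.6, -0.1, -0.4]
width: 0.502
```

View pics/w5.png

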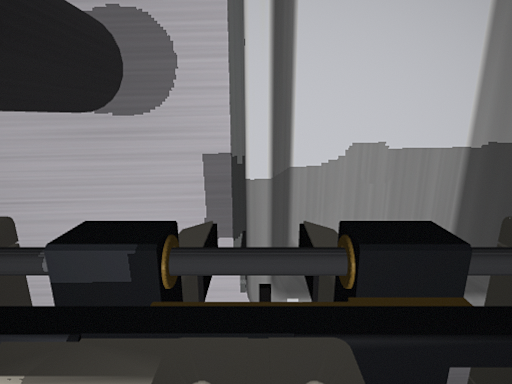

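The rim (u 246–273) lies between the fingers (u 217 and 300), with no contact force. Closing gently now.

```bash
python3 -m creep '[[[0,0,0,0,0,0,-0.5],[0,0,0,0,0,0,-0.5],[0,0,0,0,0,0,-0.8],[0,0,0,0,0,0,-0.8],[0,0,0,0,0,0,-1]]]' 4; python3 -m creep '[[[0,0,0,0,0,0,-1],[0,0,0,0,0,0,-1],[0,0,0,0,0,0,-1]]]'
```

```text
clock: 6.65
position: [0.5388, -0.1299, 0.0707]
ee_rot: [3.141, -0.032, 0.0]
force: [0.2, -0.3, 0.9]
width: 0.151
clock: 6.95
position: [0.5388, -0.1299, 0.0706]
ee_rot: [3.141, -0.032, 0.0]
force: [-0.9, -0.3, 1.6]
width: 0.151
```

Width 0.151 × 92 = 13.9 mm, which matches the 14 mm rim, so it is gripped. Next I'll compute the corner-first peel, a tilt about the far diagonal corner.

```bash
python3 -m creep '[[[0,0,0,0,0,0,-1],[0,0,0,0,0,0,-1],[0,0,0,0,0,0,-1]]]' 60
python3 - <<'E'
from h import *
y=np.radians(-1.2);Rz=np.array([[np.cos(y),-np.sin(y)],[np.sin(y),np.cos(y)]])
C=np.array([.539,-.130])-Rz@[-.065,.073];D=np.r_[C+Rz@[.110,-.08],.098];N=np.r_[C+Rz@[-.11,.08],.098]
p=np.array([.5388,-.1299,.0706]);d=(N-D)/np.linalg.norm(N-D);a=np.cross(d,[0,0,1]);print(C,D,N,a)
for th in (1,2,3,4,5,6):
    r=R.from_rotvec(a*np.radians(th));print(th,np.round((D+r.apply(p-D)-p)*100,2),np.round(a*th,2),"N up",(D+r.apply(N-D)-N)[2]*1000)
E
```

```text
clock: 7.25
position: [0.5388, -0.1299, 0.0706]
ee_rot: [3.141, -0.032, 0.0]
force: [0.2, 0.1, 1.5]
width: 0.146
[ 0.60245695 -0.20434525] [ 0.71075743 -0.28663137  0.098     ] [ 0.49415647 -0.12205913  0.098     ] [ 0.60497959  0.79624098 -0.        ]
1 [-0.04  0.03  0.4 ] [ 0.6  0.8 -0. ] N up 4.747567829263527
2 [-0.06  0.05  0.81] [ 1.21  1.59 -0.  ] N up 9.493689503375535
3 [-0.09  0.07  1.22] [ 1.81  2.39 -0.  ] N up 14.236919307697383
4 [-0.11  0.08  1.62] [ 2.42  3.18 -0.  ] N up 18.97581240848198
5 [-0.12  0.09  2.03] [ 3.02  3.98 -0.  ] N up 23.708925292984116
6 [-0.13  0.1   2.44] [ 3.63  4.78 -0.  ] N up 28.434816209168517
```

```bash
python3 -m creep '[[[0,0,0.2,0.3,0.4,0,-1],[0,0,0.4,0.6,0.8,0,-1],[-0.1,0,0.8,1.2,1.6,0,-1],[-0.1,0.1,1.2,1.8,2.4,0,-1],[-0.1,0.1,1.2,1.8,2.4,0,-1]]]'
python3 - <<'E'
from h import *
import cv2
o=arm.observe();print(o['ft_torque'],o['force'])
a=arm.get_image("side")[:,:,::-1];cv2.imwrite("pics/s6.png",cv2.resize(a[130:220,210:310],None,fx=6,fy=6,interpolation=cv2.INTER_CUBIC))
E
```

```text
clock: 7.75
position: [0.5385, -0.1293, 0.0834]
ee_rot: [-3.109, 0.033, 0.065]
force: [0.4, -2.0, -1.5]
width: 0.147
[-0.46048848 -0.24188617 -0.13940108] [ 0.44201453 -1.95956948 -1.50896077]
```

View pics/s6.png

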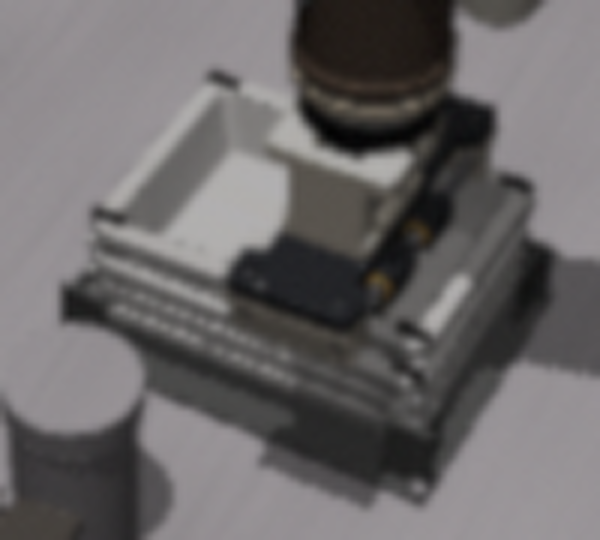

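The near corner is coming up and a gap has opened above the next tray. The next tray looks seated, so I'll keep tilting.

```bash
python3 -m creep '[[[0,0,0.4,0.6,0.8,0,-1],[0,0,0.8,1.2,1.6,0,-1],[0,0,1.2,1.8,2.4,0,-1],[0,0,1.2,1.8,2.4,0,-1],[0,0,1.2,1.8,2.4,0,-1]]]'
python3 - <<'E'
from h import *
import cv2
o=arm.observe();print(o['ft_torque'],o['force'])
a=arm.get_image("side")[:,:,::-1];cv2.imwrite("pics/s7.png",cv2.resize(a[130:220,210:310],None,fx=6,fy=6,interpolation=cv2.INTER_CUBIC))
a=arm.get_image("scene")[:,:,::-1];cv2.imwrite("pics/c7.png",cv2.resize(a[130:230,160:270],None,fx=6,fy=6,interpolation=cv2.INTER_CUBIC))
E
```

```text
clock: 8.3
position: [0.5381, -0.1291, 0.0946]
ee_rot: [-3.077, 0.032, 0.129]
force: [0.8, -3.9, -1.3]
width: 0.148
[-0.76525393 -0.56049249 -0.18560478] [ 0.81051169 -3.86604534 -1.34806881]
```

View pics/s7.png

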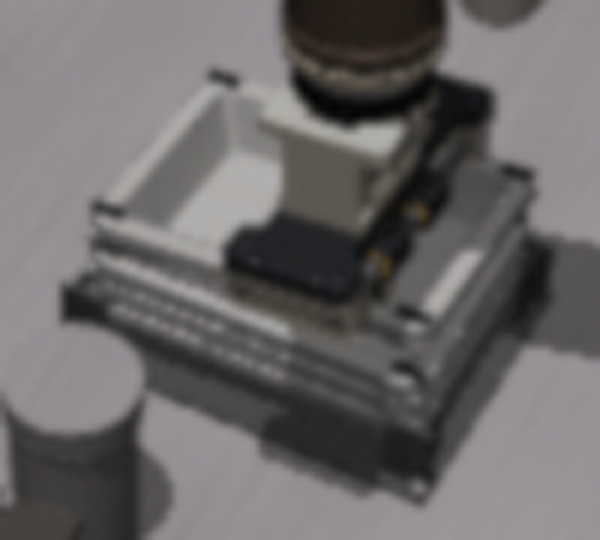

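View pics/c7.png

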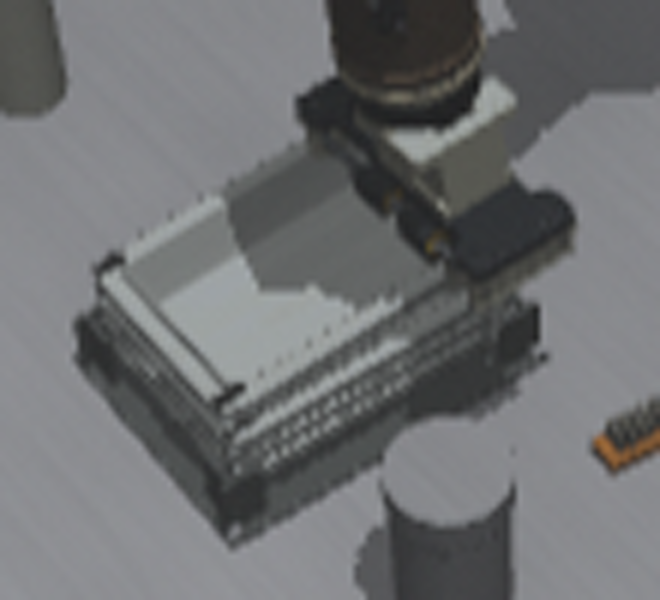

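```bash
python3 -m creep '[[[0,0,0.4,0.6,0.8,0,-1],[0,0,0.8,1.2,1.6,0,-1],[0,0,0.8,1.2,1.6,0,-1],[0,0,0.8,1.2,1.6,0,-1]]]'
python3 - <<'E'
from h import *
import cv2
o=arm.observe();print(o['ft_torque'],o['force'],o['position'])
y=np.radians(-1.2)
C=np.array([.6025,-.2043,0]);Rz=R.from_rotvec([0,0,y])
L=np.array([[.11,.08,0],[-.11,.08,0],[-.11,-.08,0],[.11,-.08,0]])
W0=Rz.apply(L)+C+[0,0,.098];D=W0[3];a=np.array([.605,.796,0])
for n,off,sh in (("scene",(160,130),(100,110)),("side",(205,125),(95,110))):
    im=arm.get_image(n)[:,:,::-1];cv2.imwrite(f"pics/{n}8.png",im)
    im=cv2.resize(im[off[1]:off[1]+sh[0],off[0]:off[0]+sh[1]],None,fx=6,fy=6,interpolation=cv2.INTER_CUBIC)
    for th,c in ((0,(0,255,0)),(8,(0,0,255))):
        P=D+R.from_rotvec(a*np.radians(th)).apply(W0-D)
        p=((proj(n,P)-off+0.5)*6-.5);cv2.polylines(im,[np.round(p*16).astype(np.int32)],True,c,1,cv2.LINE_AA,4)
    P=W0-[0,0,.018];p=((proj(n,P)-off+0.5)*6-.5);cv2.polylines(im,[np.round(p*16).astype(np.int32)],True,(255,0,0),1,cv2.LINE_AA,4)
    cv2.imwrite(f"pics/o8_{n}.png",im)
E
```

```text
clock: 8.8
position: [0.5379, -0.129, 0.1025]
ee_rot: [-3.054, 0.032, 0.172]
force: [1.0, -2.6, -2.4]
width: 0.14
[-0.80648278 -0.50957875 -0.23962675] [ 0.95439732 -2.5556581  -2.38324577] [ 0.5378709  -0.12895568  0.10253733]
```

View pics/o8_scene.png

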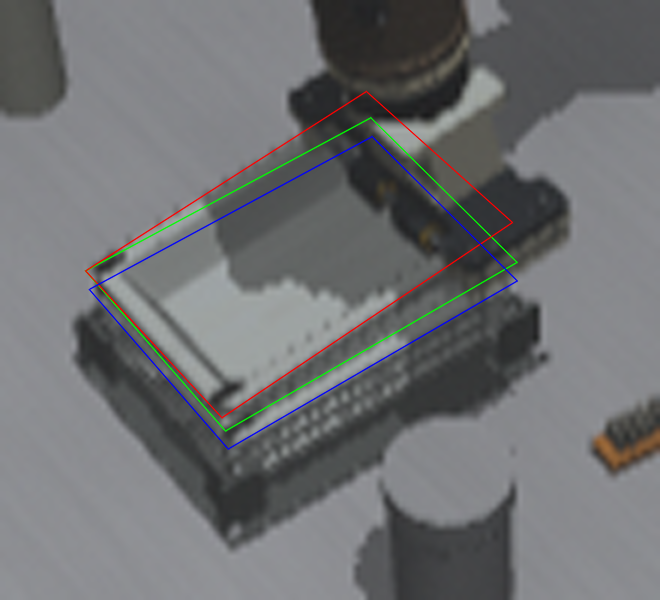

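View pics/o8_side.png

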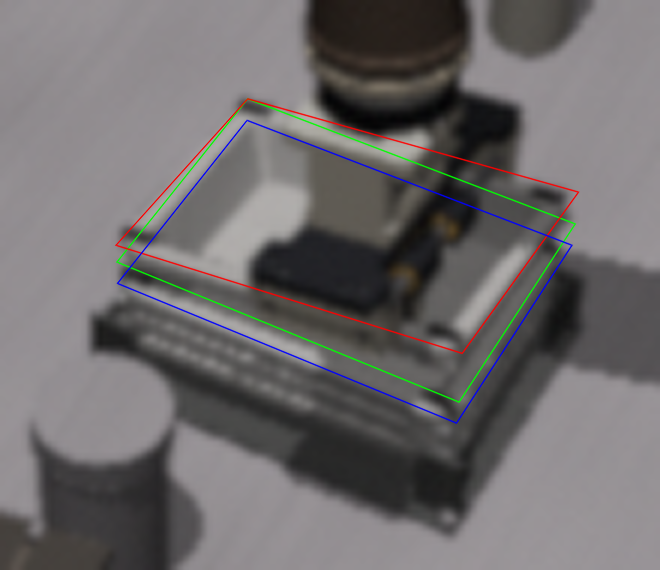

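The red model (8° about the far corner) matches the image. The near corner is about 35 mm up, the far corner is still at its nested pixel, and the next tray's rim sits on the blue outline. Now I'll lift the whole tray free slowly.

```bash
python3 -m creep '[[[0,0,0.4,0,0,0,-1],[0,0,0.8,0,0,0,-1],[0,0,1.2,0,0,0,-1],[0,0,1.6,0,0,0,-1],[0,0,2.0,0,0,0,-1]]]'; python3 -m creep '[[[0,0,1,0,0,0,-1],[0,0,2,0,0,0,-1],[0,0,3,0,0,0,-1],[0,0,3,0,0,0,-1]]]';python3 - <<'E'
from h import *
import cv2
o=arm.observe();print(o['ft_torque'],o['force'],o['position'])
for n,x,y in (("side",200,110),("scene",150,110)):
    a=arm.get_image(n)[:,:,::-1];cv2.imwrite(f"pics/{n}9.png",a);cv2.imwrite(f"pics/{n}9c.png",cv2.resize(a[y:y+115,x:x+130],None,fx=5,fy=5,interpolation=cv2.INTER_CUBIC))
E
```

```text
clock: 9.4
position: [0.5377, -0.1281, 0.123]
ee_rot: [-3.053, 0.03, 0.172]
force: [-0.4, 0.1, -1.5]
width: 0.147
clock: 9.8
position: [0.5389, -0.1289, 0.1545]
ee_rot: [-3.055, 0.031, 0.168]
force: [-0.6, 0.3, -1.5]
width: 0.148
[ 0.0182102  -0.09356755 -0.01450575] [-0.5578616   0.34606759 -1.47956924] [ 0.53885466 -0.1289277   0.1544875 ]
```

View pics/side9c.png

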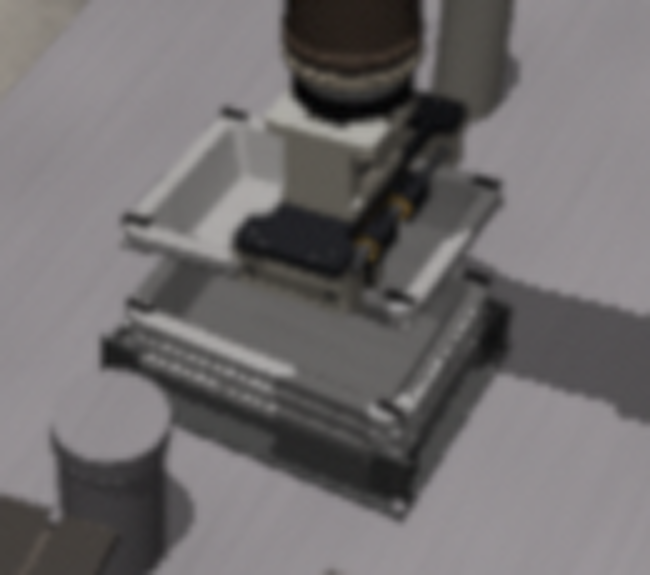

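View pics/scene9c.png

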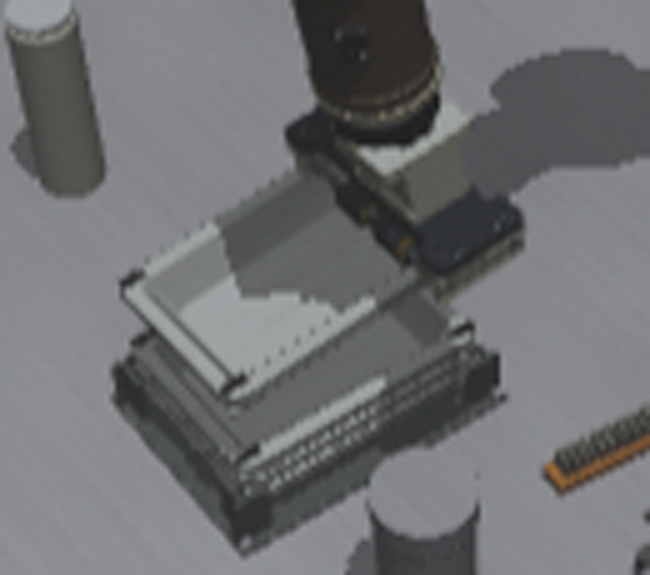

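The tray is free (about 1.5 N hanging load), it matches the tool's tilt, and the next tray is still seated. I'll level it, raise it, and pull it back in -x.

```bash
python3 -m creep '[[[0,0,1,-1.2,-1.6,0,-1],[0,0,1.6,-2.4,-3.2,0,-1],[0,0,2.3,-3.6,-4.8,0,-1],[0,0,2.3,-4.84,-6.4,0,-1],[0,0,2.3,-4.84,-6.4,0,-1]]]'; python3 -m creep '[[[-3,0,0,0,0,0,-1],[-6,0,0,0,0,0,-1],[-9,1,0,0,0,1.5,-1],[-11,4,0,0,0,3,-1],[-11.5,7,0,0,0,5,-1]]]'; python3 -m creep '[[[0,3.5,0,0,0,1.5,-1],[0,7,0,0,0,1.9,-1],[0,10.5,0,0,0,1.9,-1],[0,13,0,0,0,1.9,-1],[0,15,0,0,0,1.9,-1]]]';python3 -m creep '[[[0,0,0,0,0,0,-1],[0,0,0,0,0,0,-1]]]';python3 - <<'E'
from h import *
import cv2
o=arm.observe();print(o['joints'],o['force'],o['position'])
for n in ("side","scene"):
    a=arm.get_image(n)[:,:,::-1];cv2.imwrite(f"pics/{n}10.png",a)
E
```

```text
clock: 10.4
position: [0.5372, -0.1278, 0.1762]
ee_rot: [3.14, -0.03, 0.002]
force: [0.1, -0.6, -1.3]
width: 0.144
clock: 10.9
position: [0.4201, -0.059, 0.1754]
ee_rot: [3.139, 0.103, -0.003]
force: [0.1, 0.6, -0.8]
width: 0.146
clock: 11.4
position: [0.4226, 0.093, 0.1758]
ee_rot: [3.137, 0.159, -0.0]
force: [-0.1, -0.4, -1.4]
width: 0.139
clock: 11.6
position: [0.4226, 0.0911, 0.1755]
ee_rot: [3.137, 0.159, -0.001]
force: [-0.4, -1.0, -1.6]
width: 0.146
[ 0.05835496  0.1980017  -0.45336777  2.03346865  0.10834208  0.9332679
 -1.92181927] [-0.40203713 -1.04445689 -1.5735609 ] [0.42264634 0.0911208  0.17552154]
```

View pics/side10.png

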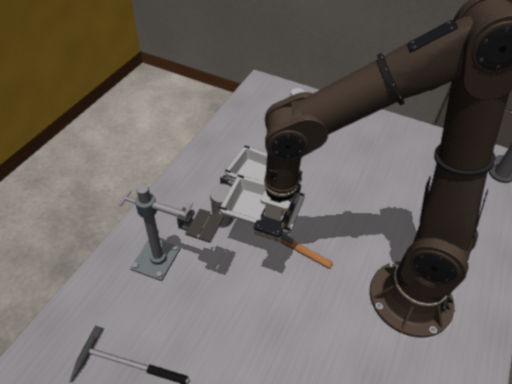

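View pics/scene10.png

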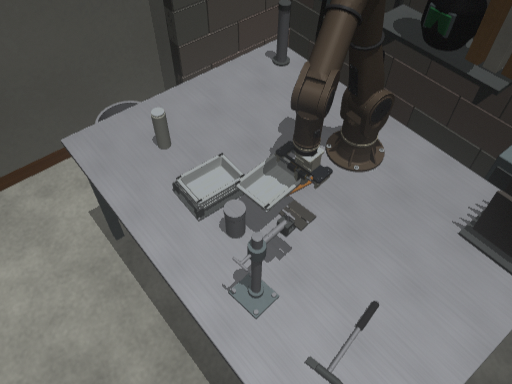

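The tray is held level and clear of everything. On to the stand.

```bash
python3 -m creep '[[[0,3,0,0,0,0,-1],[0,6,0,0,0,0,-1],[0,9,0,0,0,0,-1],[0,12,0,0,0,0,-1],[0,15,0,0,0,0,-1]]]';python3 -m creep '[[[0.5,2,0,0,0,0,-1],[1,4,0,0,0,0,-1],[1.6,5,0,0,0,0,-1],[2.2,5,0,0,0,0,-1],[2.2,5,0,0,0,0,-1]]]';python3 -m creep '[[[0,0,0,0,0,0,-1],[0,0,0,0,0,0,-1]]]';python3 - <<'E'
from h import *
import cv2
o=arm.observe();print(o['joints'],o['force'],o['position'],o['ee_rot'])
p=o['position'];Rt=R.from_rotvec(o['ee_rot'])
# tray model: rim-top points; tray frame relative to tool: tool x = tray x, tool y=-tray y, tool z = -tray z
def tray(L): # L relative to tray centre, rim-top level 0
    L=np.asarray(L,float);g=L-[-.065,.073,0]
    return p+Rt.apply(np.c_[g[:,0],-g[:,1],-.0275-g[:,2]])
for n,off,sh in (("scene",(220,130),(130,140)),("side",(150,150),(120,150))):
    im=arm.get_image(n)[:,:,::-1];cv2.imwrite(f"pics/{n}11.png",im)
    im=cv2.resize(im[off[1]:off[1]+sh[0],off[0]:off[0]+sh[1]],None,fx=4.5,fy=4.5,interpolation=cv2.INTER_CUBIC)
    def dr(P,c):
        q=((proj(n,P)-off+0.5)*4.5-.5);cv2.polylines(im,[np.round(q*16).astype(np.int32)],True,c,1,cv2.LINE_AA,4)
    dr(tray([[.11,.08,0],[-.11,.08,0],[-.11,-.08,0],[.11,-.08,0]]),(0,0,255))
    dr(tray([[.096,.066,0],[-.096,.066,0],[-.096,-.066,0],[.096,-.066,0]]),(0,255,0))
    cv2.imwrite(f"pics/o11_{n}.png",im)
c=tray([[0,0,-.019]])[0];print("tray_mid",c)
yw=np.radians(5.7);ax=np.array([np.cos(yw),np.sin(yw),0])
for s in (.04,-.04):
    q=np.array([.571,.2292,.27])+s*np.array([-np.sin(yw),np.cos(yw),0])-c;l=Rt.inv().apply(q);print(l*[1,-1,-1])
cv2.imwrite("pics/w11.png",arm.get_image("wrist")[:,:,::-1])
E
```

```text
clock: 12.2
position: [0.4232, 0.241, 0.1755]
ee_rot: [3.137, 0.153, 0.0]
force: [1.3, -0.3, -1.1]
width: 0.141
clock: 12.7
position: [0.446, 0.2895, 0.1753]
ee_rot: [3.136, 0.154, -0.0]
force: [-0.1, -0.4, -1.5]
width: 0.145
clock: 12.9
position: [0.4448, 0.29, 0.1755]
ee_rot: [3.136, 0.155, -0.0]
force: [0.4, -0.2, -2.0]
width: 0.149
[-0.28915522  0.36850321 -0.51056159  1.81470929  0.21014695  1.01297183
 -2.35534929] [ 0.36672908 -0.1868386  -1.95580661] [0.44479846 0.28999602 0.17554903] [ 3.13638958e+00  1.54893558e-01 -1.61336284e-04]
tray_mid [0.51667526 0.22376762 0.18413822]
[0.0545493  0.03993522 0.08592605]
[ 0.05461267 -0.04006468  0.08581615]
```

View pics/o11_scene.png

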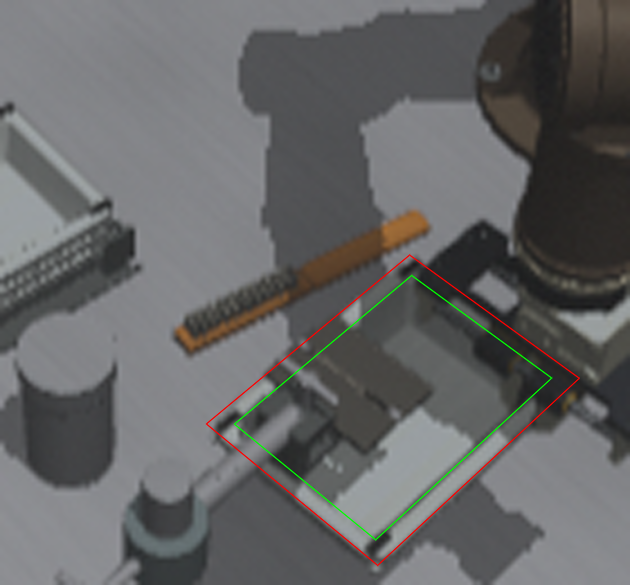

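View pics/o11_side.png

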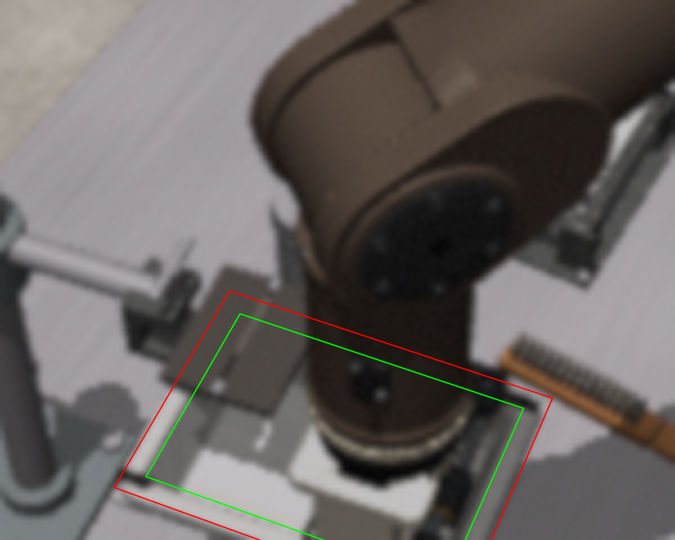

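View pics/w11.png

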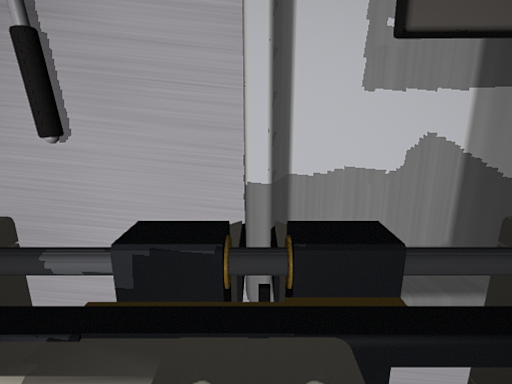

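The tray model fits both views: the plate and seam lie over the opening, the gap is about 67 mm, and the force is steady at the tray's weight. Last check is the next tray's seating and the stillness.

```bash
python3 -m creep '[[[0,0,0,0,0,0,-1],[0,0,0,0,0,0,-1],[0,0,0,0,0,0,-1]]]'
python3 - <<'E'
from h import *
import cv2
Rz=R.from_rotvec([0,0,np.radians(-1.2)])
W=Rz.apply(np.array([[.11,.08,0],[-.11,.08,0],[-.11,-.08,0],[.11,-.08,0]]))+[.6025,-.2043,.080]
off=(165,140);im=arm.get_image("scene")[:,:,::-1];im=cv2.resize(im[140:230,165:265],None,fx=6,fy=6,interpolation=cv2.INTER_CUBIC)
q=((proj("scene",W)-off+0.5)*6-.5);cv2.polylines(im,[np.round(q*16).astype(np.int32)],True,(255,0,0),1,cv2.LINE_AA,4)
cv2.imwrite("pics/fin.png",im);o=arm.observe();print(o['dq'].round(3),o['force'],o['width'])
E
```

```text
clock: 13.35
position: [0.4447, 0.2912, 0.1756]
ee_rot: [3.137, 0.157, 0.0]
force: [0.3, 0.3, -2.3]
width: 0.143
[ 0.001  0.    -0.001  0.001 -0.001 -0.001 -0.001] [-0.02758819  0.37570967 -1.75360421] 0.14795633591200769
```

View pics/fin.png

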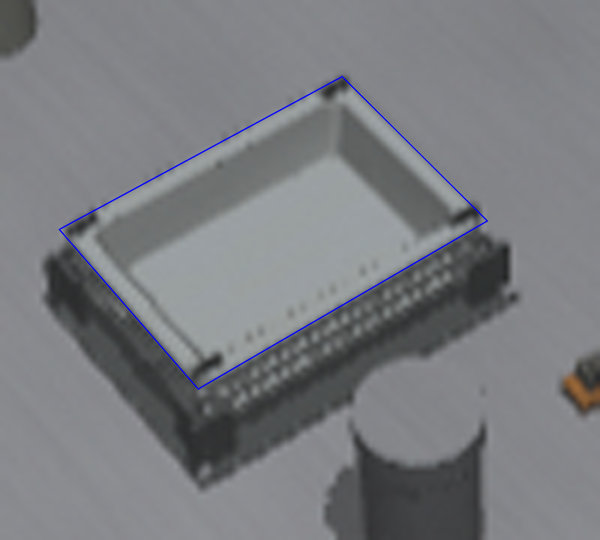

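The next tray's rim lies on its nested outline, so it is seated. The arm is still. Handing in.

```bash
python3 -c "
from cell import arm
print(arm.sign_off())"
```

```text
the job is handed in; nothing more can be done
None
```

I peeled the top tray off corner first and handed the job in with the gripper still holding it level under the test plate. The sign-off gives no verdict, so this rests on my own last checks at 13.35 s of the 48 s.

**Peel:** I pinched the long +y rim near its robot-side end and tilted the tray about the diagonally opposite corner. By the camera overlays, the near corner was about 35 mm up while the far one was still nested. I then lifted the tray free and levelled it.

**Last checks:**

| Check | Result | Limit |
|---|---|---|
| Seam ends along the tray | about +55 mm | ±92 mm |
| Seam ends across the tray | ±40 mm | ±62 mm |
| Seam above tray_mid | 86 mm (about 67 mm above the rim) | 20 to 125 mm |
| Opening | 13.6 mm, rim held | – |
| Load on the wrist | about 2 N, the tray's weight only | – |
| Joint speeds | about 0 | – |
| Next tray's rim | on its nested outline, seated | – |

I saw no disturbance of the other things on the bench.

**What disagreed:**
- **Fingertips:** all three cameras put them about 17 mm behind the reported TCP, not 17 mm ahead as stated. My first grasp therefore closed above the rim on nothing. I corrected it by going about 35 mm deeper.
- **Tray position:** the wrist and fixed cameras differed by about 4 mm in the tray's y position. The closer wrist view settled it.

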